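# Move a clipped battery pack from its charger to the drill

## Task

Take the battery pack off its charger: keep the release button on its side squeezed in while you pull it straight up, without straining the latch. Then push it gently into the open foot of the drill's handle (the drill lies upside down in its wooden cradle), with the button on the side that has the window, past the spring contacts until you feel it meet the firmer stop, pressing with no more than about 15 N, and let it latch there. Do not strain the charger's socket either, and leave everything else on the bench where it is.

Things in the scene. Friction and masses are not known exactly. Their poses are not given: they have to be found in the camera images.
- pack_mid (a point): Centre, 42.5 mm above its underside, of the slim black battery pack (0.25 kg) standing in the charger. z up. Body 54 (x) by 46 (y) by 55 mm high, flat top 42.5 mm above this point; below it the stem, 42 x 34 mm, 30 mm long, sits in the socket. The body's underside is a shoulder that rests on the charger's rim: this point is then 12.5 mm above that rim
- button_face (a point): Middle of the outer face of the release button when out: a grey ribbed pad 26 mm wide, 26 mm high, on the pack's +y side only, 6 mm proud of it, 13.5 mm higher than the pack's centre; it presses in along the pack's -y. Axes as the pack's. Pinched between the button and the opposite side the pack is 52 mm across, 46.5 mm with the button fully in
- release (a joint): Travel of the release button, m: 0 out, 0.0055 fully in; spring 3 N at first, 7 N at the end, then a solid stop
- tooth (a point): Middle of the latch tooth, steel, 14 mm wide, 9 mm high, square (no ramp), on the stem's +y side, 4 to 13 mm above the stem's underside; hidden in the socket. It moves with the button: out, it stands 5 mm out of the stem and hooks under the socket's latch edge (1 mm of play up and down); fully in, it is clear. A pack enters a socket only with the button in; let go at home, it springs out and latches
- charger_mouth (a point): Centre of the charger's socket mouth, in the rim plane (its top face), 60 mm above the bench. z up. The charger is a black box 110 (x) by 100 mm (y), fixed. The socket is 44 (x) by 36 mm (y), so the stem has 1 mm of play all round; the pack stands home in it with axes parallel to these
- drill_mouth (a point): Centre of the drill's socket mouth, in the rim plane, 170 mm above the bench. z up. The drill is fixed upside down in a wooden cradle, chuck to +x; its handle stands up, 60 (x) by 50 mm (y) outside. Socket 44 (x) by 36 mm (y), 1 mm of play all round the stem, 2 mm bevel at the mouth. The pack goes in with its axes parallel to these: the button to +y, the window's side
- drill_window (a point): Middle of the latch window, a slot 22 mm wide through the handle's +y wall only, 4 to 30 mm below the rim; the tooth springs out in it under the steel latch plate seen there
- drill: The drill with its cradle; origin under the handle, on the bench. In its socket, a rubber stop (8 N/mm) and the latch plate sit together, 19 to 29 mm deep: this differs from drill to drill and is not measured. Home, the stem touches the stop, shoulder 11 to 1 mm above the rim. Spring contacts meet the stem 6 mm before home and push it up with 3.5 N at first, 6 N at home. Short of home by 1 mm it does not latch and rises
- jar: bystander: screw-top jar, 44 mm across, 55 mm high; origin under its centre
- tape: bystander: tape roll lying flat, 64 mm across, 24 mm high; origin under its centre
- nutdriver: bystander: steel socket standing, 24 mm across, 50 mm high; origin under its centre
- oilcan: bystander: metal can, 54 mm across, 140 mm high; origin under its centre
- screwdriver: bystander: screwdriver lying along its x
- spanner: bystander: spanner lying along its x
- mug: bystander: white mug, 76 mm across, 90 mm high; origin under its centre

How it is judged:
By the outcome, as a careful person would: the job done as asked, in the order asked, and still so for the second after the job is handed in, with the robot touching nothing.
It also fails if it takes over 67 s, if anything falls off the work surface, if the arm or the gripper's body presses on something with over 40 N, if the wrist force passes 120 N, or if a joint passes its speed limit or range.

## Robot

A 7-joint arm with a two-finger parallel gripper is mounted at the origin on the work surface. World frame = base frame: x ahead of the robot, y to its left, z up, the work surface at z = 0. Lengths are in mm, angles in degrees, forces in N, time in s.
With the tool pointing down it reaches from about 400 to 925 mm from the base axis. Payload 4.1 kg.
Tool frame: the origin (TCP) lies between the finger pads; the fingertips stand 11 mm ahead of it and the grasp point (between the pads) lies 8 mm behind it; x points along the fingers, y is the direction in which the jaws open and shut, and the axes are right-handed (so a half turn about x gives the same grasp; the last joint's range is limited). The gripper opens to 85 mm and grips with 20 to 120 N. Pads are 22 mm wide; open, the fingers measure 114 mm over their backs; the gripper's body (76 mm by 85 mm) begins 54 mm behind the grasp point. The pads swing forward as they close: fully open they stand 13 mm farther back than shut.
Start: joints at [64.286, 22.827, 2.584, 88.041, -1.071, 69.15, -2.905], TCP at [222.799, -610.657, 242.347] pointing down, gripper open.
Joint ranges: [-161.44, 161.44], [-28.35, 127.94], [-78.24, 83.42], [0, 140.83], [-78.03, 258.03], [13.02, 114.36], [-168.23, 168.23]. Speed limits (degrees/s): [147.25, 147.25, 180, 180, 180, 180, 180].

## Interface

Orientations are given as [roll, pitch, yaw] about the fixed x, y, z axes, in that order (R = Rz(yaw) Ry(pitch) Rx(roll)).
In Python, from plant import manip gives the robot as it stands.
- The arm moves only by the tool servo_tool, never from a script. Its argument "moves" is a list of rows, each a list of 5 numbers: the closure in counts, from 0 (fully open) to 255 (shut), then the shift along the world's x, y, z scaled (see below), then the turn about the world's z scaled (see below). In form: [[claw, tx, ty, tz, roll], ...]. A call has exactly 5 rows; each row is the pose to reach, as a shift and turn from the pose commanded when the call began; what a row does not reach only later rows make up. The controller multiplies each number of a shift by 300 mm and each number of a turn by 30 degrees. A row lasts 1/8 s, in which the tool goes at most 62.5 mm and 10.7 degrees, less where a joint would pass 70% of its speed; a pose out of reach is approached as far as the arm can. A call with a number of a shift or a turn outside -1 to 1 is refused whole. A call with a gripper value outside its range is refused whole. The fingers move at their own pace and stop on an object; "force" is the grip in N (left out, the last holds). Time passes only in rows, so rows that repeat a pose let the fingers close, or fill a call up. It gives the time, the measured TCP pose, the force and the opening at its end, in the units of the state.
- manip.state(): the state, without advancing time (a new reading comes with each control period).
- manip.get_image(name): name is "scene" or "top" or "wrist"; returns a dict with "img" (384x512x3 uint8, red, green, blue), "K" (3x3 intrinsics, pixels), "extrinsics" (4x4, takes a point from world to camera coordinates); the wrist camera has in their place "mount" (4x4, takes a point from camera to tool coordinates, whose origin is the TCP and whose axes are the tool frame's). Camera axes: x right, y down, z forward; pixel columns grow to the right and rows downward; lengths in mm; the calibration is good to about 2 mm. A picture is of the moment at which its call begins: read the wrist's pose just before it. There is no depth.
- manip.close_job(): hands the job in, once; it reports no verdict.
Trained networks look in a picture, given as the dict that the camera call returned (one of the last four; its "shot" number tells which), for a name from the list of things; names that differ only in an ending like _2 or _b are one class to them, and where a whole thing is asked for, a point or a joint stands for the part that bears it (a point fixed in the world has none). Each returns a list of dicts, best first, with "score" (0 to 1); they miss things now and then, are a little off and sometimes report something else, mostly with a low value. They report only what shows in the picture. A call takes as long as a camera call.
- manip.search_frame(picture, target): "uv" ([column, row] in pixels, amid what is visible of it).
- manip.regions_of(picture, target): "region" (384x512 bool, what is visible of it) and "uv" ([column, row] in pixels, amid what is visible of it).
The state is a dict: "time_s": time; "qpos": joint angles; "qd": joint speeds; "effort": joint torques, N m; "tcp_pos": TCP position; "tcp_rot": TCP orientation; "force": force on the tool from outside, world axes, zero at the start; "torque": the same for the moment, N m; "opening": opening from 0.0 (shut) to 1.0 (fully open).
Only numpy, scipy, OpenCV 4.12 (cv2) and the standard library are available. Lean on these libraries where they do the work, as an engineer would, in place of code of your own. Each camera call takes 0.05 s, during which the arm holds its last target. There are 200 camera calls.

## Working session

There is one attempt and no reset: what is moved stays moved. The work goes in short steps, Python scripts to look and compute and a tool call to move; the robot and the scene stay as the last step left them, time stands still between calls to the robot, and variables do not carry over. Pictures are saved under pics/ and viewed, about 8 in all and at most 12, crops included, and the job is handed in when it is done.

Besides the shell and the picture viewer there is one more tool, called after "Emit:" in YAML: its name, and indented under it one key for each argument. servo_tool: Moves the arm, as the interface text tells. Shifts and turns lie within -1 to 1; 1 stands for 300 mm of shift or 30 degrees of turn. Its arguments: {"type":"object","properties":{"moves":{"type":"array"},"force":{"type":"number"}},"required":["moves"]}

```bash
mkdir -p pics; ls
cat > h.py <<'E'
import numpy as np, cv2
from plant import manip
from scipy.spatial.transform import Rotation as R
def shot(n):
    s=manip.state(); p=manip.get_image(n); p['name']=n
    if n=='wrist':
        T=np.eye(4); T[:3,:3]=R.from_euler('xyz',s['tcp_rot'],degrees=True).as_matrix(); T[:3,3]=s['tcp_pos']
        p['E']=np.linalg.inv(T@np.array(p['mount']))
    else: p['E']=np.array(p['extrinsics'])
    p['P']=np.array(p['K'])@p['E'][:3]
    return p
def save(p,f,s=1,crop=None):
    im=p['img'][:,:,::-1]
    if crop: u0,v0,u1,v1=crop; im=im[v0:v1,u0:u1]
    cv2.imwrite('pics/'+f,cv2.resize(im,None,fx=s,fy=s,interpolation=cv2.INTER_CUBIC))
def tri(obs):
    A=[]
    for p,(u,v) in obs: A+=[u*p['P'][2]-p['P'][0],v*p['P'][2]-p['P'][1]]
    X=np.linalg.svd(np.array(A))[2][-1]; return X[:3]/X[3]
def onz(p,uv,z):
    K=np.array(p['K']);E=p['E'];C=-E[:3,:3].T@E[:3,3]
    d=E[:3,:3].T@np.linalg.inv(K)@[uv[0],uv[1],1]; return C+d*(z-C[2])/d[2]
def proj(p,X): x=p['P']@np.append(X,1); return x[:2]/x[2]
E
python3 - <<'E'
from h import *
s=manip.state();print({k:np.round(v,2) for k,v in s.items()})
ps=[shot('scene'),shot('top'),shot('wrist')]
for p in ps: save(p,p['name']+'0.png',1.5)
for n in ['pack_mid','button_face','charger_mouth','drill_mouth','drill_window','drill','jar','tape','nutdriver','oilcan','screwdriver','spanner','mug']:
    o=[]
    for p in ps:
        r=manip.search_frame(p,n)
        if r: o.append((p,r[0]['uv'])); print(n,p['name'],np.round(r[0]['uv']),round(r[0]['score'],2),end=' | ')
    d={p['name']:u for p,u in o}
    if 'scene' in d and 'top' in d: print(np.round(tri([x for x in o if x[0]['name']!='wrist'])),end='')
    print()
E
```

```text
pics
{'time_s': np.float64(0.0), 'qpos': array([64.29, 22.87,  2.58, 88.12, -1.07, 69.15, -2.9 ]), 'qd': array([-0.1 , -0.02,  0.05,  0.1 ,  0.07, -0.03,  0.07]), 'effort': array([ 0.000e+00, -4.751e+01,  1.360e+00, -2.542e+01,  1.000e-02,
        1.000e-02,  0.000e+00]), 'tcp_pos': array([ 222.56, -610.03,  241.22]), 'tcp_rot': array([-86.92,  89.88, 113.13]), 'force': array([-1.18,  0.36, -0.75]), 'torque': array([-0.02, -0.03, -0.02]), 'opening': np.float64(1.0)}
pack_mid scene [114. 275.] 0.91 | pack_mid top [261. 205.] 0.66 | [ 573. -141.   94.]
button_face scene [113. 273.] 0.82 | button_face top [374. 225.] 0.62 | [ 529. -246.   95.]
charger_mouth scene [120. 307.] 0.87 | charger_mouth top [357. 226.] 0.65 | [ 522. -240.   -7.]
drill_mouth scene [116. 276.] 0.72 | drill_mouth top [159. 227.] 0.81 | [1027. -351. 1303.]
drill_window scene [286. 166.] 0.75 | drill_window top [161. 225.] 0.89 | [517. 215.  57.]
drill scene [287. 169.] 0.64 | drill top [162. 226.] 0.7 | [518. 216.  49.]
jar scene [212. 222.] 0.63 | jar top [262. 233.] 0.5 | [507.  -6.  33.]
tape scene [243. 240.] 0.75 | tape top [261. 194.] 0.56 | [594.  -3.  37.]
nutdriver scene [189. 203.] 0.46 | nutdriver top [252. 275.] 0.54 | [410.  14.  15.]
oilcan scene [252. 334.] 0.72 | oilcan top [340. 116.] 0.89 | [ 771. -170.   75.]
screwdriver scene [346. 292.] 0.68 | screwdriver top [247.  94.] 0.89 | [819.  31.  33.]
spanner scene [369. 234.] 0.6 | spanner top [174. 120.] 0.76 | [760. 201.  12.]
mug scene [276. 258.] 0.95 |
```

View pics/scene0.png

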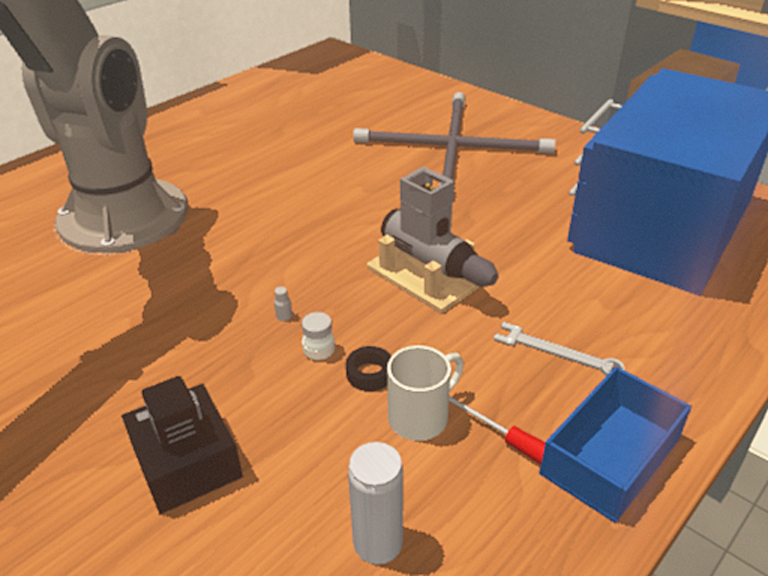

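View pics/top0.png

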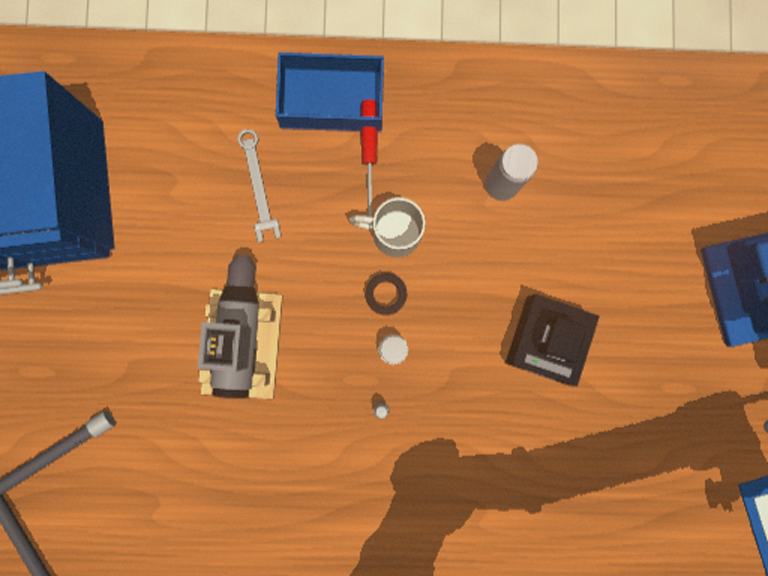

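The scene view shows the pack in the charger at about (172,410) and the drill socket at (427,185). In the top view the charger is at (551,340), turned about -20°, with a light pad on its left (+y) at (545,325). The drill socket is at (220,345), with the chuck to +x.

Run:
```python
from h import *
s=manip.state();M=R.from_euler('xyz',s['tcp_rot'],degrees=True).as_matrix();print('tool axes cols\n',M.round(3))
p=shot('top');w=shot('wrist')
print('mount',np.array(w['mount']).round(2),'K',np.array(w['K']).round(0))
Ci=np.linalg.inv(w['E']);print('wrist cam pos',Ci[:3,3].round(),'fwd',Ci[:3,2].round(2),'up(-y)',-Ci[:3,1].round(2))
for n,uv,z in [('ch1',(505,362),60),('ch2',(536,294),60),('ch3',(598,316),60),('ch4',(577,385),60),('packtop',(562,332),115),('d1',(202,324),170),('d2',(240,324),170),('d3',(240,366),170),('d4',(200,366),170)]:
    print(n,onz(p,np.array(uv)/1.5,z).round())
```

```text
tool axes cols
 [[ 0.     0.343 -0.939]
 [-0.    -0.939 -0.343]
 [-1.     0.     0.   ]]
mount [[   0.     -0.3     0.95 -132.32]
 [   1.     -0.     -0.      0.57]
 [   0.      0.95    0.3   -76.09]
 [   0.      0.      0.      1.  ]] K [[312.   0. 260.]
 [  0. 312. 197.]
 [  0.   0.   1.]]
wrist cam pos [ 294. -585.  375.] fwd [-0.28 -0.1  -0.95] up(-y) [ 0.9   0.33 -0.3 ]
ch1 [ 492. -171.   60.]
ch2 [ 593. -216.   60.]
ch3 [ 563. -308.   60.]
ch4 [ 461. -277.   60.]
packtop [ 536. -240.  115.]
d1 [532. 247. 170.]
d2 [533. 198. 170.]
d3 [479. 195. 170.]
d4 [478. 246. 170.]
```

Emit:
servo_tool:
  moves:
    - [0, 0.16, 0.19, 0.02, -0.3]
    - [0, 0.32, 0.38, 0.04, -0.6]
    - [0, 0.48, 0.57, 0.06, -0.9]
    - [0, 0.64, 0.76, 0.06, -1]
    - [0, 0.64, 0.76, 0.06, -1]

```text
time_s: 2.82
tcp_pos: [416.8, -380.1, 260.8]
tcp_rot: [-177.7, 89.9, -7.5]
force: [-0.0, -0.6, 0.8]
opening: 0.998
```

Emit:
servo_tool:
  moves:
    - [0, 0.15, 0.19, 0.1, -0.27]
    - [0, 0.3, 0.38, 0.1, -0.27]
    - [0, 0.38, 0.46, 0.1, -0.27]
    - [0, 0.38, 0.46, 0.1, -0.27]
    - [0, 0.38, 0.46, 0.1, -0.27]

```text
time_s: 3.45
tcp_pos: [528.5, -245.0, 290.2]
tcp_rot: [63.2, 89.9, -134.8]
force: [0.1, -1.4, -1.2]
opening: 1.0
```

Run:
```python
from h import *
import pickle
s=manip.state();print(s['tcp_pos'],s['tcp_rot'],s['force'],s['time_s'])
w=shot('wrist');save(w,'w1.png',1.5);pickle.dump(w,open('w1.pkl','wb'))
for n in ['pack_mid','button_face','charger_mouth']:
    for r in manip.regions_of(w,n)[:2]:
        print(n,np.round(r['uv']),r['score'],cv2.minAreaRect(np.argwhere(r['region'])[:,::-1].astype(np.float32)))
```

```text
[ 528.50329376 -245.03420948  290.21193256] [  63.21827124   89.93932676 -134.82593407] [ 0.12927536 -1.35317109 -1.23273349] 3.45
pack_mid [257. 178.] 0.93 ((259.0, 175.0), (50.0, 58.0), 0.0)
button_face [261. 176.] 0.98 ((258.5, 174.5), (59.0, 51.0), 90.0)
```

View pics/w1.png

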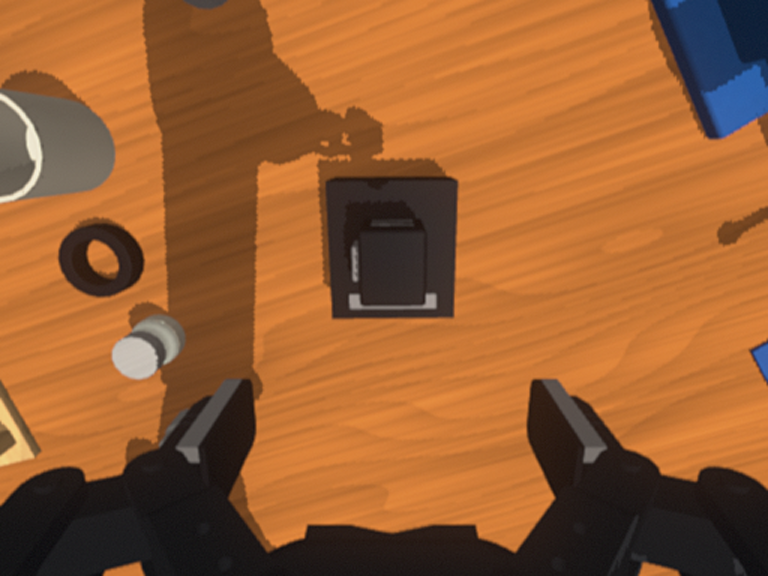

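The wrist view shows the charger square to the image. The pack top spans roughly (360,228)-(427,305) and the grey button is on its left (+y) at (355,262). Next is a closer view, then a third shifted sideways for triangulation.

Emit:
servo_tool:
  moves:
    - [0, 0, 0, -0.15, 0]
    - [0, 0, 0, -0.3, 0]
    - [0, 0, 0, -0.3, 0]
    - [0, 0, 0, -0.3, 0]
    - [0, 0, 0, -0.3, 0]

```text
time_s: 4.28
tcp_pos: [530.2, -245.5, 202.8]
tcp_rot: [174.5, 89.8, -23.6]
force: [0.1, -0.3, 0.1]
opening: 0.998
```

Run:
```python
from h import *
import pickle
s=manip.state();print(s['tcp_pos'],s['tcp_rot'],s['force'],s['time_s'])
w=shot('wrist');pickle.dump(w,open('w2.pkl','wb'))
w1=pickle.load(open('w1.pkl','rb'))
def g(w,c,s):
    im=w['img'][:,:,::-1][c[1]:c[3],c[0]:c[2]].astype(float)
    im=255*(im/255)**0.45
    return cv2.resize(im.astype(np.uint8),None,fx=s,fy=s,interpolation=cv2.INTER_CUBIC)
cv2.imwrite('pics/c12.png',np.hstack([g(w1,(208,112,312,217),4),g(w,(188,92,328,232),3)]))
```

```text
[ 530.15721438 -245.46258906  202.79583231] [174.4872317   89.75012252 -23.59772989] [ 0.06554448 -0.29751684  0.06236446] 4.275
```

View pics/c12.png

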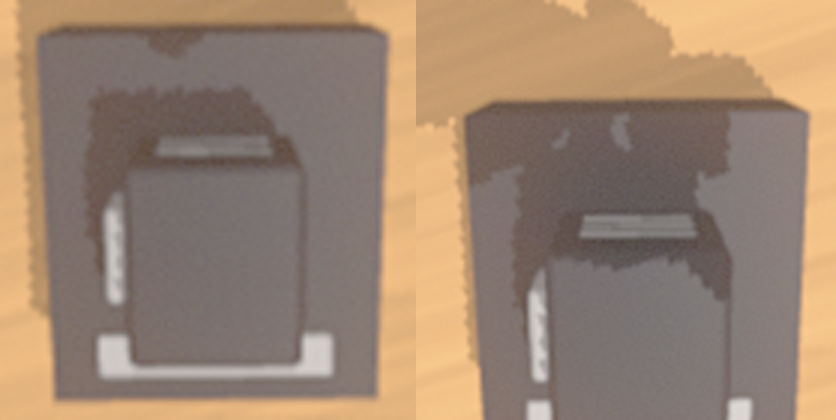

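The brightened crops show the pack top with corners at about (130,168)-(302,362) in the left crop. The button pad on the left (+y) side stands proud, and a flat ribbed label sits on the +x face. I'll fit the geometry and view the second picture lower down.

Run:
```python
from h import *
import pickle
w1=pickle.load(open('w1.pkl','rb'));w2=pickle.load(open('w2.pkl','rb'))
f=lambda x,y:(208+(x+.5)/4-.5,112+(y+.5)/4-.5)
g=lambda x,y:(188+(x+.5)/3-.5,92+(y+.5)/3-.5)
T=[onz(w1,f(*c),115) for c in [(130,166),(302,166),(302,363),(130,363)]]
C=[onz(w1,f(*c),60) for c in [(40,35),(385,37),(377,398),(55,398)]]
ang=lambda v:np.degrees(np.arctan2(v[1],v[0]))
for n,Q in(('pack',T),('charger',C)):
    print(n,np.round(Q,1).tolist(),'c',np.mean(Q,0).round(1),'sizes',[np.linalg.norm(Q[i]-Q[i-3]).round(1) for i in range(4)],
     'yaw',(ang(Q[0]-Q[3]),ang(Q[1]-Q[2]),ang(Q[0]-Q[1])-90,ang(Q[3]-Q[2])-90))
print('charger corner tri',tri([(w1,f(40,35)),(w2,g(50,114))]),tri([(w1,f(385,37)),(w2,g(391,112))]))
im=w2['img'][:,:,::-1][112:262,188:338].astype(float)
cv2.imwrite('pics/c2.png',cv2.resize((255*(im/255)**.4).astype(np.uint8),None,fx=4,fy=4,interpolation=cv2.INTER_CUBIC))
```

```text
pack [[559.3, -234.3, 115.0], [546.1, -274.7, 115.0], [497.0, -259.8, 115.0], [510.8, -217.4, 115.0]] c [ 528.3 -246.6  115. ] sizes [np.float64(42.5), np.float64(51.3), np.float64(44.6), np.float64(51.3)] yaw (np.float64(-19.199490309954744), np.float64(-16.849383975053083), np.float64(-18.09739665822792), np.float64(-18.107836393950805))
charger [[594.7, -216.2, 60.0], [563.9, -308.6, 60.0], [460.3, -276.9, 60.0], [491.1, -182.5, 60.0]] c [ 527.5 -246.1   60. ] sizes [np.float64(97.5), np.float64(108.4), np.float64(99.3), np.float64(108.9)] yaw (np.float64(-17.996383087832665), np.float64(-17.01933196982652), np.float64(-18.414293921638105), np.float64(-18.10980021810876))
charger corner tri [ 594.95503715 -217.26319076   67.58177913] [ 564.399307   -308.99076875   60.3299939 ]
```

View pics/c2.png

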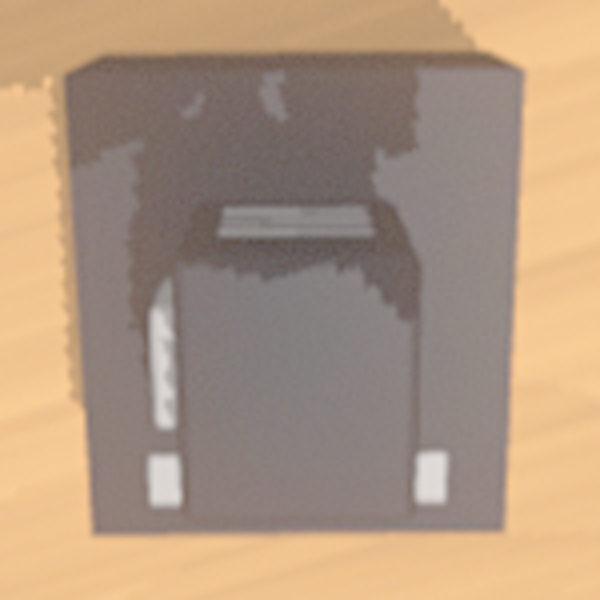

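Run:
```python
from h import *
import pickle
w2=pickle.load(open('w2.pkl','rb'))
g=lambda x,y:(188+(x+.5)/4-.5,112+(y+.5)/4-.5)
for n,z,q in(('charger',60,[(68,72),(523,72),(505,530),(93,533)]),('pack',115,[(178,264),(418,264),(415,517),(184,517)])):
    Q=np.array([onz(w2,g(*c),z) for c in q]);d=(Q[0]+Q[1]-Q[2]-Q[3]);e=Q[0]+Q[3]-Q[1]-Q[2]
    print(n,Q.mean(0).round(1),'yaw',np.degrees(np.arctan2(d[1],d[0])),np.degrees(np.arctan2(e[1],e[0]))-90,np.linalg.norm(d)/2,np.linalg.norm(e)/2)
s=manip.state();M=R.from_euler('xyz',s['tcp_rot'],degrees=True).as_matrix()
print(s['tcp_pos'],'tool y ang',np.degrees(np.arctan2(M[1,1],M[0,1])),'x',M[:,0].round(4),s['opening'])
```

```text
charger [ 527.5 -246.3   60. ] yaw -17.638257207268513 -17.90689467625802 109.08161053604147 99.06670055072608
pack [ 527.6 -246.3  115. ] yaw -17.708401047938906 -18.139507524652643 50.104034944900185 44.0237182195802
[ 530.00749991 -245.28970898  202.55027592] tool y ang -108.07102514667942 x [ 0.0036 -0.0016 -1.    ] 1.00019226324577
```

Emit:
servo_tool:
  moves:
    - [0, -0.008, -0.003, -0.1, 0]
    - [0, -0.008, -0.003, -0.22, 0]
    - [0, -0.008, -0.003, -0.32, 0]
    - [0, -0.008, -0.003, -0.4, 0]
    - [0, -0.008, -0.003, -0.4, 0]

```text
time_s: 4.95
tcp_pos: [525.7, -245.2, 79.6]
tcp_rot: [-2.2, 89.9, 159.7]
force: [-0.8, 0.0, 0.1]
opening: 0.999
```

Run:
```python
from h import *
s=manip.state();print({k:np.round(s[k],2) for k in('time_s','tcp_pos','tcp_rot','force','torque','opening')})
w=shot('wrist');im=w['img'][:,:,::-1].astype(float)
cv2.imwrite('pics/w4.png',cv2.resize((255*(im/255)**.5).astype(np.uint8),None,fx=1.5,fy=1.5))
```

```text
{'time_s': np.float64(4.95), 'tcp_pos': array([ 525.72, -245.22,   79.65]), 'tcp_rot': array([ -2.23,  89.86, 159.72]), 'force': array([-0.76,  0.03,  0.09]), 'torque': array([ 0.05, -0.01, -0.01]), 'opening': np.float64(1.0)}
```

View pics/w4.png

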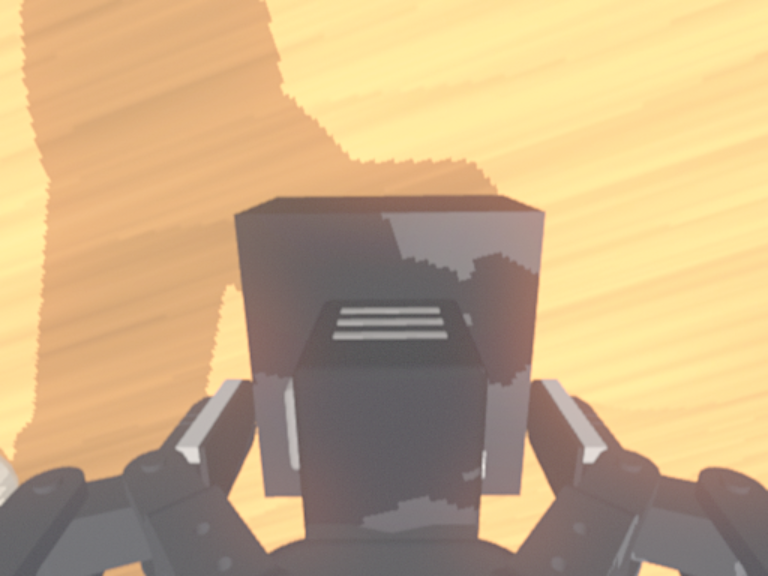

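The view shows the pads straddling the pack. The image centre of the pads (391) coincides with the pack centre (391), and the button at (291,420) faces the left pad. Now closing.

Emit:
servo_tool:
  moves:
    - [60, 0.004, -0.003, -0.005, 0]
    - [90, 0.004, -0.003, -0.005, 0]
    - [120, 0.004, -0.003, -0.005, 0]
    - [150, 0.004, -0.003, -0.005, 0]
    - [180, 0.004, -0.003, -0.005, 0]
  force: 45

```text
time_s: 5.62
tcp_pos: [529.0, -246.9, 81.1]
tcp_rot: [174.6, 89.8, -23.5]
force: [-1.2, 0.6, 8.0]
opening: 0.531
```

Emit:
servo_tool:
  moves:
    - [255, 0, 0, 0, 0]
    - [255, 0, 0, 0, 0]
    - [255, 0, 0, 0, 0]
    - [255, 0, 0, 0, 0]
    - [255, 0, 0, 0, 0]

```text
time_s: 6.25
tcp_pos: [529.0, -246.9, 81.1]
tcp_rot: [174.0, 89.8, -24.1]
force: [-1.7, 1.2, 8.2]
opening: 0.532
```

Run:
```python
from h import *
for i in range(2):
    w=shot('wrist')
    s=manip.state();print({k:np.round(s[k],2) for k in('time_s','tcp_pos','tcp_rot','force','torque','opening')})
```

```text
{'time_s': np.float64(6.3), 'tcp_pos': array([ 529.03, -246.95,   81.12]), 'tcp_rot': array([174.15,  89.8 , -23.9 ]), 'force': array([-0.58,  0.22,  8.15]), 'torque': array([0.4 , 0.15, 0.07]), 'opening': np.float64(0.54)}
{'time_s': np.float64(6.35), 'tcp_pos': array([ 529.03, -246.94,   81.11]), 'tcp_rot': array([173.96,  89.8 , -24.09]), 'force': array([0.22, 0.8 , 7.51]), 'torque': array([0.44, 0.16, 0.07]), 'opening': np.float64(0.53)}
```

Opening is 0.53 (about 45 mm), so the button is fully in. Pulling straight up, with a short step first to check the force.

Emit:
servo_tool:
  moves:
    - [255, 0, 0, 0.005, 0]
    - [255, 0, 0, 0.01, 0]
    - [255, 0, 0, 0.015, 0]
    - [255, 0, 0, 0.02, 0]
    - [255, 0, 0, 0.02, 0]

```text
time_s: 6.98
tcp_pos: [528.1, -246.7, 84.9]
tcp_rot: [170.2, 89.9, -27.9]
force: [4.8, -1.7, -5.7]
opening: 0.533
```

Emit:
servo_tool:
  moves:
    - [255, 0.003, -0.001, 0.01, 0]
    - [255, 0.003, -0.001, 0.02, 0]
    - [255, 0.003, -0.001, 0.03, 0]
    - [255, 0.003, -0.001, 0.045, 0]
    - [255, 0.003, -0.001, 0.06, 0]

```text
time_s: 7.6
tcp_pos: [528.2, -246.7, 103.2]
tcp_rot: [12.5, 90.0, 174.4]
force: [2.4, -0.7, -5.0]
opening: 0.534
```

Emit:
servo_tool:
  moves:
    - [255, 0, 0, 0.02, 0]
    - [255, 0, 0, 0.06, 0]
    - [255, 0, 0, 0.16, 0]
    - [255, 0, 0, 0.3, 0]
    - [255, 0, 0, 0.45, 0]

```text
time_s: 8.22
tcp_pos: [527.0, -246.4, 239.2]
tcp_rot: [1.8, 89.8, 163.7]
force: [0.9, -1.0, -3.1]
opening: 0.532
```

Emit:
servo_tool:
  moves:
    - [255, 0, 0.04, 0.15, 0.1]
    - [255, 0, 0.14, 0.17, 0.3]
    - [255, 0, 0.28, 0.17, 0.6]
    - [255, 0, 0.42, 0.17, 0.6]
    - [255, 0, 0.5, 0.17, 0.6]

```text
time_s: 8.85
tcp_pos: [527.2, -93.8, 289.4]
tcp_rot: [-21.2, 89.9, 158.9]
force: [-0.2, -0.0, -3.3]
opening: 0.533
```

Run:
```python
from h import *
import pickle
p=shot('wrist')
s=manip.state();print({k:np.round(s[k],2) for k in('time_s','tcp_pos','tcp_rot','force','torque','opening')})
pickle.dump(p,open('w5.pkl','wb'))
t=shot('top');pickle.dump(t,open('t5.pkl','wb'));sc=shot('scene');pickle.dump(sc,open('s5.pkl','wb'))
for q in(p,t,sc):
  for n in('drill','drill_mouth','drill_window','pack_mid'):
    r=manip.search_frame(q,n);print(q['name'],n,[(np.round(x['uv']),round(x['score'],2)) for x in r[:2]])
a=p['img'][:,:,::-1]; b=cv2.resize(t['img'][190:270,110:217,::-1],(512,383))
a=cv2.resize(a,(512,384));b=cv2.resize(b,(288,384)) if 0 else b
cv2.imwrite('pics/w5.png',cv2.resize(a,None,fx=1.5,fy=1.5))
```

```text
{'time_s': np.float64(8.9), 'tcp_pos': array([527.4 , -90.25, 289.44]), 'tcp_rot': array([-60.86,  89.78, 119.47]), 'force': array([-0.65,  3.56, -3.4 ]), 'torque': array([0.29, 0.03, 0.02]), 'opening': np.float64(0.53)}
wrist drill [(array([ 30., 177.]), 0.72)]
wrist drill_mouth [(array([ 32., 176.]), 0.83)]
wrist drill_window [(array([ 31., 174.]), 0.62), (array([168., 108.]), 0.32)]
wrist pack_mid [(array([260., 283.]), 0.91)]
top drill [(array([162., 225.]), 0.79)]
top drill_mouth [(array([161., 226.]), 0.88)]
top drill_window [(array([159., 228.]), 0.93)]
top pack_mid [(array([304., 236.]), 0.65)]
scene drill [(array([278., 258.]), 0.62), (array([286., 167.]), 0.56)]
scene drill_mouth [(array([286., 168.]), 0.92)]
scene drill_window [(array([288., 169.]), 0.74)]
scene pack_mid [(array([175., 140.]), 0.83)]
```

View pics/w5.png

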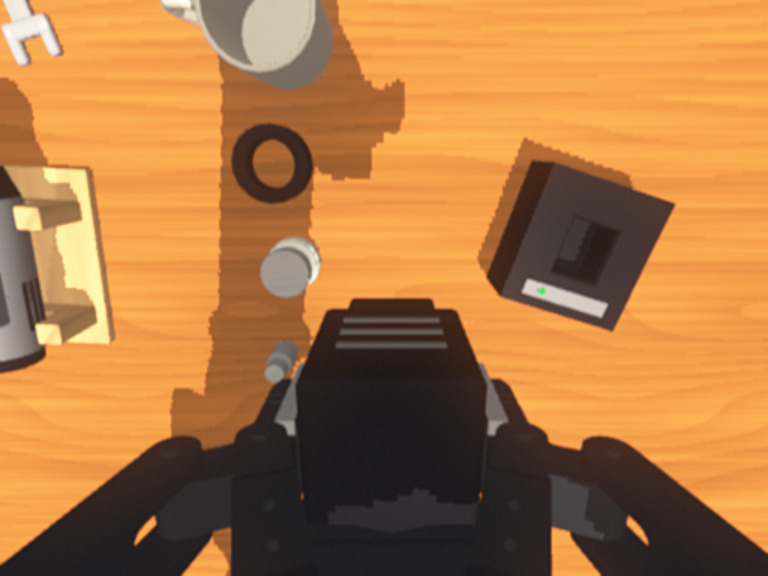

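The pack is held and clear of the charger, whose empty socket shows at (585,250); the bystanders are undisturbed. Next, two wrist views of the drill mouth from the -x side.

Emit:
servo_tool:
  moves:
    - [255, -0.05, 0.1, 0, 0]
    - [255, -0.12, 0.28, 0, 0]
    - [255, -0.2, 0.46, 0, 0]
    - [255, -0.28, 0.64, 0, 0]
    - [255, -0.32, 0.8, 0, 0]

```text
time_s: 10.22
tcp_pos: [431.1, 145.2, 289.2]
tcp_rot: [157.7, 89.9, -22.3]
force: [0.5, -0.4, -3.4]
opening: 0.536
```

Emit:
servo_tool:
  moves:
    - [255, 0, 0.04, 0, 0]
    - [255, 0, 0.04, 0, 0]
    - [255, 0, 0.04, 0, 0]
    - [255, 0, 0.04, 0, 0]
    - [255, 0, 0.04, 0, 0]

```text
time_s: 10.85
tcp_pos: [432.8, 154.3, 288.8]
tcp_rot: [46.2, 90.0, -133.9]
force: [-0.0, 0.1, -4.0]
opening: 0.535
```

Run:
```python
from h import *
import pickle
p=shot('wrist');pickle.dump(p,open('w6.pkl','wb'))
s=manip.state();print({k:np.round(s[k],2) for k in('time_s','tcp_pos','tcp_rot','force','torque','opening')})
for n in('drill','drill_mouth','drill_window'):
    r=manip.search_frame(p,n);print(n,[(np.round(x['uv']),round(x['score'],2)) for x in r[:2]])
```

```text
{'time_s': np.float64(10.9), 'tcp_pos': array([432.69, 154.58, 288.81]), 'tcp_rot': array([  56.83,   89.99, -123.3 ]), 'force': array([ 0.4 ,  0.06, -3.62]), 'torque': array([ 0.01,  0.03, -0.02]), 'opening': np.float64(0.54)}
drill [(array([195.,  95.]), 0.82), (array([260., 284.]), 0.4)]
drill_mouth [(array([198.,  93.]), 0.82)]
drill_window [(array([198.,  90.]), 0.82), (array([396.,  99.]), 0.52)]
```

Emit:
servo_tool:
  moves:
    - [255, 0, 0.1, 0.04, 0]
    - [255, 0, 0.2, 0.08, 0]
    - [255, 0, 0.2, 0.08, 0]
    - [255, 0, 0.2, 0.08, 0]
    - [255, 0, 0.2, 0.08, 0]

```text
time_s: 11.68
tcp_pos: [432.5, 214.0, 312.3]
tcp_rot: [52.6, 89.9, -127.6]
force: [0.6, 0.0, -3.4]
opening: 0.533
```

Run:
```python
from h import *
import pickle
p=shot('wrist');pickle.dump(p,open('w7.pkl','wb'))
s=manip.state();print({k:np.round(s[k],2) for k in('time_s','tcp_pos','tcp_rot','force','torque','opening')})
uv=[]
q=pickle.load(open('w6.pkl','rb'))
ims=[]
for w in(q,p):
    u=proj(w,[505,221,170]);print(u)
    u0=int(np.clip(u[0]-50,0,412));v0=int(np.clip(u[1]-60,0,264));print(u0,v0)
    im=w['img'][v0:v0+120,u0:u0+100,::-1].astype(float)
    ims.append(cv2.resize((255*(im/255)**.6).astype(np.uint8),None,fx=4,fy=4,interpolation=cv2.INTER_CUBIC))
cv2.imwrite('pics/d67.png',np.hstack(ims))
```

```text
{'time_s': np.float64(11.72), 'tcp_pos': array([432.53, 214.11, 312.41]), 'tcp_rot': array([  51.56,   89.93, -128.59]), 'force': array([-0.85,  0.68, -3.11]), 'torque': array([0.02, 0.01, 0.02]), 'opening': np.float64(0.54)}
[173.34410974 105.47142538]
123 45
[251.34663425 104.30473803]
201 44
```

View pics/d67.png

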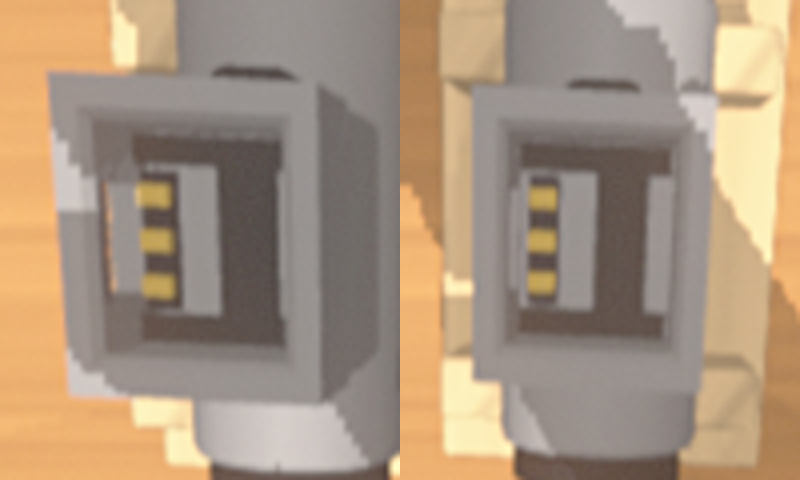

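The left crop shows the rim's outer corners at about (48,73), (318,84), (322,403) and (70,396). The window is in the left (+y) wall and the contacts sit inside. The right crop agrees.

Run:
```python
from h import *
import pickle
L=lambda n:pickle.load(open(n+'.pkl','rb'))
ang=lambda v:np.degrees(np.arctan2(v[1],v[0]))
w6,w7=L('w6'),L('w7');O=[]
for w,(u0,v0),q in((w6,(123,45),[(48,73),(318,84),(322,403),(70,396)]),(w7,(201,44),[(73,85),(317,92),(299,391),(75,379)])):
    uv=[(u0+(x+.5)/4-.5,v0+(y+.5)/4-.5) for x,y in q];O.append(uv)
    Q=np.array([onz(w,c,170) for c in uv]);d=(Q[0]+Q[1]-Q[2]-Q[3]);e=Q[0]+Q[3]-Q[1]-Q[2]
    print(Q.mean(0).round(1),'yaw',[ang(Q[0]-Q[3]),ang(Q[1]-Q[2]),ang(Q[0]-Q[1])-90,ang(Q[3]-Q[2])-90],np.linalg.norm(d)/2,np.linalg.norm(e)/2)
X=np.array([tri([(w6,a),(w7,b)]) for a,b in zip(*O)]);print(X.round(1),X.mean(0))
# pack front top edge in the tool frame
for n,q in(('w4g',None),('w5',[(297,379),(483,379)])):
    if q is None: continue
    w=L(n);T=np.array(w['mount'])@w['E']
    for c in q: print(n,(T@np.append(onz(w,np.array(c)/1.5,289.4+34),1))[:3].round(1))
s=manip.state();M=R.from_euler('xyz',s['tcp_rot'],degrees=True).as_matrix();print('tool y',ang(M[:2,1]),'x',M[:,0].round(4))
w=w7;im=w['img'][180:384,150:370,::-1].astype(float)
cv2.imwrite('pics/p7.png',cv2.resize((255*(im/255)**.4).astype(np.uint8),None,fx=2.7,fy=2.7,interpolation=cv2.INTER_CUBIC))
```

```text
[504.7 223.5 170. ] yaw [np.float64(-2.852466446784658), np.float64(-2.61515616008471), np.float64(-2.37026174158882), np.float64(-1.793039494595149)] 59.455205971254024 50.19193327793691
[505.2 223.5 170. ] yaw [np.float64(-2.0512608861125), np.float64(-2.855474611520524), np.float64(-1.7142843522242828), np.float64(-3.243944888333246)] 59.87101090349513 49.25477474396114
[[535.6 247.  170.1]
 [534.  197.3 168.6]
 [473.7 200.3 167.4]
 [476.7 248.7 173.6]] [505.01944428 223.33192773 169.9363866 ]
w5 [-34.1 -21.5 -25.3]
w5 [-34.1  21.8 -25.3]
tool y -90.1520764661935 x [-7.e-04 -9.e-04 -1.e+00]
```

View pics/p7.png

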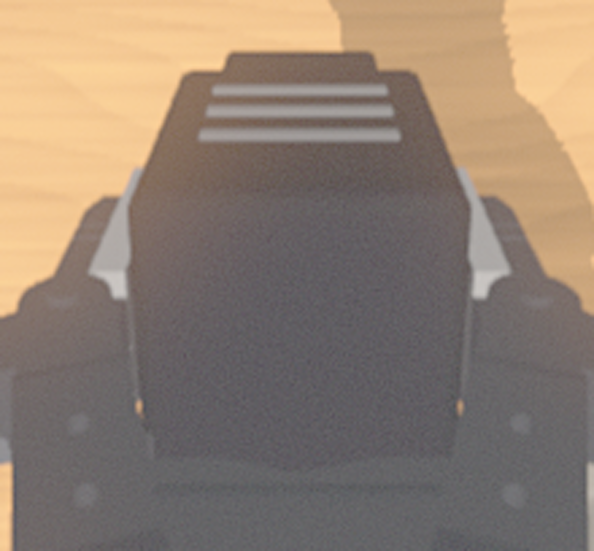

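Drill mouth measured at (505, 223.4, 170), yaw -2.4°, with sizes 60×50 confirmed. The pack sits square in the hand. Moving above the mouth.

Emit:
servo_tool:
  moves:
    - [255, 0.08, 0.01, 0, -0.08]
    - [255, 0.18, 0.03, -0.02, -0.08]
    - [255, 0.245, 0.031, -0.12, -0.08]
    - [255, 0.245, 0.031, -0.2, -0.08]
    - [255, 0.245, 0.031, -0.25, -0.08]

```text
time_s: 12.35
tcp_pos: [505.6, 223.4, 236.1]
tcp_rot: [28.9, 89.8, -153.7]
force: [0.5, -0.3, -3.0]
opening: 0.537
```

Emit:
servo_tool:
  moves:
    - [255, 0, 0, 0, 0]
    - [255, 0, 0, 0, 0]
    - [255, 0, 0, 0, 0]
    - [255, 0, 0, 0, 0]
    - [255, 0, 0, 0, 0]

```text
time_s: 12.98
tcp_pos: [506.1, 224.6, 238.2]
tcp_rot: [-174.7, 90.0, 2.8]
force: [0.0, 0.1, -4.1]
opening: 0.532
```

Run:
```python
from h import *
import pickle
t=shot('wrist');sc=shot('scene')
s=manip.state();M=R.from_euler('xyz',s['tcp_rot'],degrees=True).as_matrix()
print({k:np.round(s[k],2) for k in('time_s','tcp_pos','force','torque','opening')},np.degrees(np.arctan2(M[1,1],M[0,1])),M[:,0].round(3))
im=sc['img'][80:220,230:340,::-1]
cv2.imwrite('pics/s8.png',cv2.resize(im,None,fx=4,fy=4,interpolation=cv2.INTER_CUBIC))
```

```text
{'time_s': np.float64(13.08), 'tcp_pos': array([506.02, 224.57, 237.98]), 'force': array([ 0.  ,  0.51, -4.28]), 'torque': array([0.03, 0.01, 0.01]), 'opening': np.float64(0.53)} -92.45312662367776 [ 0. -0. -1.]
```

View pics/s8.png

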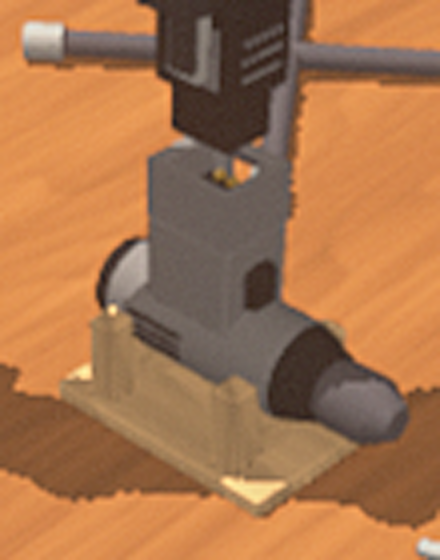

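The scene view shows the stem directly above the socket mouth. Lowering slowly, watching force.

Emit:
servo_tool:
  moves:
    - [255, 0, -0.004, -0.02, 0]
    - [255, 0, -0.004, -0.04, 0]
    - [255, 0, -0.004, -0.055, 0]
    - [255, 0, -0.004, -0.063, 0]
    - [255, 0, -0.004, -0.063, 0]

```text
time_s: 13.7
tcp_pos: [505.9, 223.3, 218.7]
tcp_rot: [27.8, 90.0, -154.6]
force: [-0.2, -0.2, -3.6]
opening: 0.532
```

Emit:
servo_tool:
  moves:
    - [255, 0, 0, -0.005, 0]
    - [255, 0, 0, -0.01, 0]
    - [255, 0, 0, -0.015, 0]
    - [255, 0, 0, -0.02, 0]
    - [255, 0, 0, -0.02, 0]

```text
time_s: 14.32
tcp_pos: [505.9, 223.3, 212.8]
tcp_rot: [35.6, 90.0, -146.8]
force: [0.0, -0.1, -1.9]
opening: 0.532
```

Emit:
servo_tool:
  moves:
    - [255, 0, 0, -0.003, 0]
    - [255, 0, 0, -0.006, 0]
    - [255, 0, 0, -0.009, 0]
    - [255, 0, 0, -0.012, 0]
    - [255, 0, 0, -0.012, 0]

```text
time_s: 14.95
tcp_pos: [505.9, 223.3, 209.3]
tcp_rot: [47.2, 90.0, -135.2]
force: [1.4, 0.6, -2.7]
opening: 0.535
```

Emit:
servo_tool:
  moves:
    - [255, 0, 0, -0.003, 0]
    - [255, 0, 0, -0.006, 0]
    - [255, 0, 0, -0.007, 0]
    - [255, 0, 0, -0.007, 0]
    - [255, 0, 0, -0.007, 0]

```text
time_s: 15.58
tcp_pos: [506.0, 223.4, 207.3]
tcp_rot: [152.6, 90.0, -29.8]
force: [-0.7, -0.3, -2.6]
opening: 0.536
```

Depth is about 14 mm with no load. Continuing in 2 mm steps.

Emit:
servo_tool:
  moves:
    - [255, 0, 0, -0.003, 0]
    - [255, 0, 0, -0.006, 0]
    - [255, 0, 0, -0.007, 0]
    - [255, 0, 0, -0.007, 0]
    - [255, 0, 0, -0.007, 0]

```text
time_s: 16.2
tcp_pos: [506.0, 223.4, 205.2]
tcp_rot: [157.4, 90.0, -25.1]
force: [0.1, -0.1, -3.7]
opening: 0.531
```

Emit:
servo_tool:
  moves:
    - [255, 0, 0, -0.003, 0]
    - [255, 0, 0, -0.006, 0]
    - [255, 0, 0, -0.007, 0]
    - [255, 0, 0, -0.007, 0]
    - [255, 0, 0, -0.007, 0]

```text
time_s: 16.82
tcp_pos: [506.1, 223.4, 203.2]
tcp_rot: [-170.8, 90.0, 6.7]
force: [-0.1, -1.6, 0.2]
opening: 0.533
```

Force rose by about 3.7 N near z≈204, so the spring contacts have been met. Home should be near z≈198.

Emit:
servo_tool:
  moves:
    - [255, 0, 0, -0.003, 0]
    - [255, 0, 0, -0.006, 0]
    - [255, 0, 0, -0.007, 0]
    - [255, 0, 0, -0.007, 0]
    - [255, 0, 0, -0.007, 0]

```text
time_s: 17.45
tcp_pos: [506.1, 223.4, 201.1]
tcp_rot: [-169.6, 90.0, 8.0]
force: [0.5, -0.2, 2.0]
opening: 0.533
```

Emit:
servo_tool:
  moves:
    - [255, 0, 0, -0.002, 0]
    - [255, 0, 0, -0.004, 0]
    - [255, 0, 0, -0.004, 0]
    - [255, 0, 0, -0.004, 0]
    - [255, 0, 0, -0.004, 0]

```text
time_s: 18.08
tcp_pos: [506.1, 223.4, 199.8]
tcp_rot: [-176.5, 90.0, 1.1]
force: [-1.5, -1.0, 2.1]
opening: 0.529
```

Emit:
servo_tool:
  moves:
    - [255, 0, 0, -0.001, 0]
    - [255, 0, 0, -0.002, 0]
    - [255, 0, 0, -0.002, 0]
    - [255, 0, 0, -0.002, 0]
    - [255, 0, 0, -0.002, 0]

```text
time_s: 18.7
tcp_pos: [506.1, 223.4, 199.2]
tcp_rot: [-173.2, 90.0, 4.4]
force: [0.6, 0.1, 1.9]
opening: 0.536
```

Emit:
servo_tool:
  moves:
    - [255, 0, 0, -0.001, 0]
    - [255, 0, 0, -0.002, 0]
    - [255, 0, 0, -0.002, 0]
    - [255, 0, 0, -0.002, 0]
    - [255, 0, 0, -0.002, 0]

```text
time_s: 19.32
tcp_pos: [506.1, 223.4, 198.7]
tcp_rot: [175.0, 90.0, -7.4]
force: [-0.2, -0.9, 4.5]
opening: 0.531
```

Emit:
servo_tool:
  moves:
    - [255, 0, 0, -0.001, 0]
    - [255, 0, 0, -0.001, 0]
    - [255, 0, 0, -0.001, 0]
    - [255, 0, 0, -0.001, 0]
    - [255, 0, 0, -0.001, 0]

```text
time_s: 19.95
tcp_pos: [506.1, 223.3, 198.4]
tcp_rot: [156.2, 90.0, -26.2]
force: [-0.0, 0.0, 5.2]
opening: 0.529
```

```bash
cat > f.py <<'E'
from h import *
F=[];
for i in range(6):
    manip.get_image('top'); s=manip.state(); F.append(s['force'])
print(s['time_s'],np.mean(F,0).round(2),np.std(F,0).round(2),s['torque'].round(2) if hasattr(s['torque'],'round') else s['torque'],s['tcp_pos'],s['opening'])
E
python3 f.py
```

```text
20.25 [-0.58 -0.55  4.98] [0.2  0.22 0.3 ] [-0.03  0.09  0.01] [506.0913654  223.4033267  198.46952725] 0.5354486254736438
```

Emit:
servo_tool:
  moves:
    - [255, 0, 0, -0.001, 0]
    - [255, 0, 0, -0.001, 0]
    - [255, 0, 0, -0.001, 0]
    - [255, 0, 0, -0.001, 0]
    - [255, 0, 0, -0.001, 0]

```text
time_s: 20.88
tcp_pos: [506.1, 223.4, 198.4]
tcp_rot: [161.5, 90.0, -20.9]
force: [-0.5, -0.1, 6.8]
opening: 0.536
```

```bash
python3 f.py
```

```text
21.175 [-0.58 -0.78  6.2 ] [0.73 0.29 0.29] [-0.07  0.2   0.01] [506.07264512 223.42148337 198.35040798] 0.5349863981611696
```

The firm stop is felt: about 9 N/mm, net press roughly 9.5 N. I'll let the button out slowly, lowering slightly to offset the pads' backward swing.

Emit:
servo_tool:
  moves:
    - [122, 0, 0, -0.001, 0]
    - [116, 0, 0, -0.0015, 0]
    - [110, 0, 0, -0.002, 0]
    - [104, 0, 0, -0.0025, 0]
    - [98, 0, 0, -0.003, 0]
  force: 20

```text
time_s: 21.8
tcp_pos: [506.0, 224.3, 197.0]
tcp_rot: [-101.1, 89.9, 76.5]
force: [0.4, 3.2, 2.7]
opening: 0.617
```

```bash
python3 f.py
```

```text
22.1 [0.41 3.92 2.64] [0.55 0.4  0.35] [ 0.84 -0.16  0.01] [505.98566209 223.81120267 197.03258623] 0.6175167435436484
```

Emit:
servo_tool:
  moves:
    - [92, 0, 0, 0, 0]
    - [84, 0, 0, 0, 0]
    - [70, 0, 0, 0, 0]
    - [50, 0, 0, 0, 0]
    - [30, 0, 0, 0, 0]

```text
time_s: 22.72
tcp_pos: [505.8, 222.7, 196.8]
tcp_rot: [58.2, 89.9, -124.3]
force: [-0.0, -0.0, -0.3]
opening: 0.884
```

```bash
python3 f.py
python3 - <<'E'
from h import *
sc=shot('scene');w=shot('wrist')
a=cv2.resize(sc['img'][60:210,230:340,::-1],None,fx=3.6,fy=3.6,interpolation=cv2.INTER_CUBIC)
b=w['img'][:,130:390,::-1].astype(float);b=cv2.resize((255*(b/255)**.5).astype(np.uint8),(366,540))
cv2.imwrite('pics/r9.png',np.hstack([a,b]))
E
```

```text
23.025 [-0.37  0.31 -0.06] [0.49 0.31 0.28] [ 0.02  0.05 -0.04] [505.98563681 223.34114095 197.04443019] 0.8837267417061189
```

View pics/r9.png

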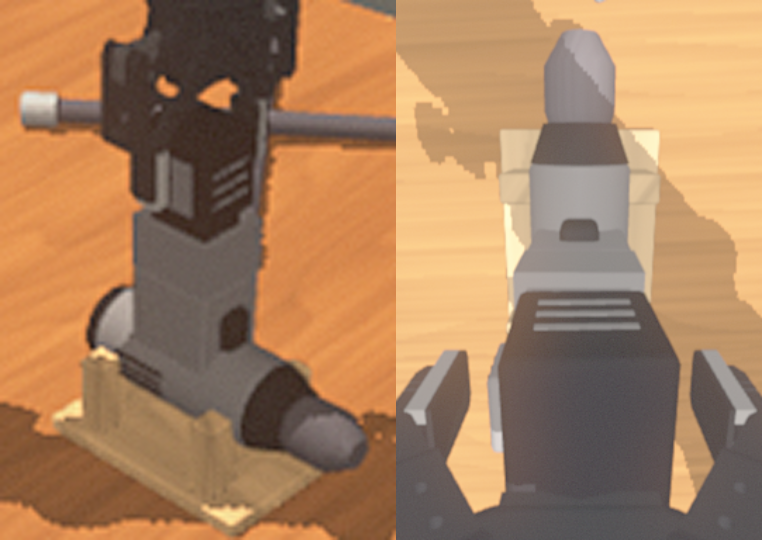

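The scene and wrist views show the pack standing in the handle, with the button out at (495,400) and the pads clear. Opening fully, retreating up, then checking the pack height.

Emit:
servo_tool:
  moves:
    - [0, 0, 0, 0, 0]
    - [0, 0, 0, 0, 0]
    - [0, 0, 0, 0.05, 0]
    - [0, 0, 0, 0.15, 0]
    - [0, 0, 0, 0.3, 0]

```text
time_s: 23.75
tcp_pos: [505.4, 223.0, 288.0]
tcp_rot: [25.9, 89.9, -156.6]
force: [-0.0, -0.8, 0.1]
opening: 1.001
```

Emit:
servo_tool:
  moves:
    - [0, -0.05, 0, 0.05, 0]
    - [0, -0.2, 0, 0.1, 0]
    - [0, -0.2, 0, 0.1, 0]
    - [0, -0.2, 0, 0.1, 0]
    - [0, -0.2, 0, 0.1, 0]

```text
time_s: 24.38
tcp_pos: [446.3, 222.9, 316.4]
tcp_rot: [24.4, 89.9, -158.1]
force: [0.3, 0.5, -0.6]
opening: 1.001
```

Run:
```python
from h import *
import pickle
w=shot('wrist');pickle.dump(w,open('w10.pkl','wb'));s=manip.state();print(s['time_s'],s['tcp_pos'],s['force'],s['opening'])
u=proj(w,[505,223,232]);u0=int(u[0]-60);v0=int(max(0,u[1]-70));print(u,u0,v0)
b=w['img'][v0:v0+140,u0:u0+120,::-1].astype(float);b=cv2.resize((255*(b/255)**.45).astype(np.uint8),None,fx=4,fy=4,interpolation=cv2.INTER_CUBIC)
cv2.imwrite('pics/e10.png',b)
C=np.linalg.inv(w['E'])[:3,3];print('cam',C)
```

```text
24.425 [446.38040876 222.93328621 316.36547061] [ 0.85452088  0.39188054 -0.52393621] 0.9958441713862979
[255.99944774 126.83775141] 195 56
cam [522.64995647 219.23790423 448.66416093]
```

View pics/e10.png

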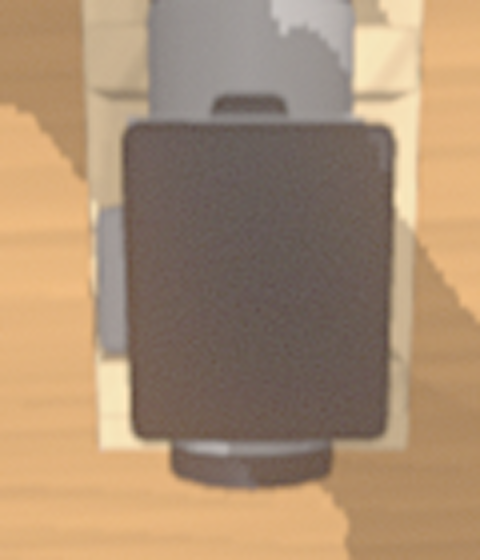

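The top-down view shows the pack centred on the handle, with the button out on the left (+y) side. For a height check I'll shift sideways and triangulate the pack's +y top edge in code.

Emit:
servo_tool:
  moves:
    - [0, 0, -0.1, 0, 0]
    - [0, 0, -0.25, 0, 0]
    - [0, 0, -0.25, 0, 0]
    - [0, 0, -0.25, 0, 0]
    - [0, 0, -0.25, 0, 0]

```text
time_s: 25.05
tcp_pos: [446.0, 149.5, 316.9]
tcp_rot: [-44.0, 90.0, 133.6]
force: [-1.4, -0.2, 0.4]
opening: 1.002
```

```bash
cat > e.py <<'E'
from h import *
import pickle
a=pickle.load(open('w10.pkl','rb'));b=shot('wrist');pickle.dump(b,open('w11.pkl','rb'.replace('r','w')))
def edge(w,y,h):   # +y top edge: strongest bright->dark step along rows near expected
    out=[]
    for x in (488,492,520,524,527):   # clear of the button
        u,v=proj(w,[x,y,h]);r=int(round(v));g=cv2.GaussianBlur(w['img'],(1,3),0)[r].astype(float).mean(1)
        lo=int(u)-25;d=np.diff(g[lo:int(u)+25]);out.append((lo+int(np.argmin(d))+.5,r,round(d.min(),0)))
    return out
A,B=edge(a,246,232),edge(b,246,232);print(A);print(B)
for p,q in zip(A,B): print(tri([(a,p[:2]),(b,(q[0],q[1]))]).round(1))
for h in(226,229,232,235,238): print(h,[onz(a,p[:2],h)[1].round(1) for p in A],[onz(b,p[:2],h)[1].round(1) for p in B])
s=manip.state();print(s['time_s'],s['tcp_pos'],s['force'])
E
python3 e.py
```

```text
[(226.5, 153, np.float64(-86.0)), (226.5, 147, np.float64(-69.0)), (224.5, 105, np.float64(-35.0)), (224.5, 99, np.float64(-43.0)), (224.5, 94, np.float64(-48.0))]
[(122.5, 157, np.float64(-51.0)), (121.5, 151, np.float64(-43.0)), (116.5, 110, np.float64(-54.0)), (115.5, 103, np.float64(-47.0)), (115.5, 99, np.float64(-47.0))]
[487.9 244.4 231.7]
[492.3 244.  232.6]
[519.9 243.4 230.6]
[524.  243.  231.2]
[526.9 242.9 230.5]
226 [np.float64(245.1), np.float64(244.8), np.float64(243.9), np.float64(243.6), np.float64(243.4)] [np.float64(247.0), np.float64(247.0), np.float64(245.5), np.float64(245.4), np.float64(244.9)]
229 [np.float64(244.7), np.float64(244.4), np.float64(243.6), np.float64(243.3), np.float64(243.0)] [np.float64(245.7), np.float64(245.6), np.float64(244.2), np.float64(244.0), np.float64(243.6)]
232 [np.float64(244.4), np.float64(244.1), np.float64(243.3), np.float64(243.0), np.float64(242.7)] [np.float64(244.3), np.float64(244.3), np.float64(242.8), np.float64(242.7), np.float64(242.2)]
235 [np.float64(244.0), np.float64(243.7), np.float64(242.9), np.float64(242.6), np.float64(242.4)] [np.float64(242.9), np.float64(242.9), np.float64(241.5), np.float64(241.4), np.float64(240.9)]
238 [np.float64(243.7), np.float64(243.4), np.float64(242.6), np.float64(242.3), np.float64(242.1)] [np.float64(241.6), np.float64(241.6), np.float64(240.1), np.float64(240.0), np.float64(239.6)]
25.1 [445.93265041 149.48408828 316.9352058 ] [-0.4667827   0.8806897   0.47578975]
```

The pack top triangulates to about 231 mm. Home predicts 232, and unlatched it would stand near 238, so it is latched. Handing in.

```bash
python3 -c "
from plant import manip
print(manip.close_job())"
```

```text
the job is handed in; nothing more can be done
None
```

The battery pack is off the charger and in the drill's handle, button on the window (+y) side, and my last height check indicates it is latched. The job is handed in. The arm was clear of everything, at about 25 s of the 67 s allowed.

- **Removal:** The button was squeezed fully in (opening about 45 mm, against 46.5 mm expected). The pack came straight up with at most about 6 N of downward pull, about 3.5 N of which was the held pack's weight. A sideways force of about 5 N eased after a 1 mm correction.
- **Insertion:** The spring contacts met the stem with about 3.7 N. The firmer stop then showed at about 9 N/mm. Net pressing force was about 9.5 N when I let the button out, and I lowered the tool by up to 1 mm while the fingers opened.
- **Latch check:** With the fingers open, the button stands out. The pack's top triangulated at 230.5–232.6 mm from two wrist views. Home predicts about 232 mm, and an unlatched pack would stand near 238 mm.
- **What I did not check:** I made no pull test. A height estimate from the pack's apparent width in a single image was ambiguous (226–237 mm), so I relied on the two-view measurement. The bystanders I could see in a wrist view after the lift had not moved, but I did not look at all of them again at the end.

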